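Shim the rocking corner of the plantlet plate

TASK

The plate under the plantlet tray has one soft corner. With closed fingertips press down on the plate's corner lugs one after another until you find the corner that rocks (it sinks a few millimetres and springs back), then press that corner's steel shim tab down until it lies fully flat. Leave the other three shims standing, do not lift or shove the plate, and leave the things around it alone.

Things in the scene. Friction and masses are not known exactly. Their poses are not given: they have to be found in the camera images.
- plate: Loose H-shaped aluminium plate, 1.5 kg, on four feet; middle 200 x 150 mm, 8 mm thick, four corner lugs 55 mm wide reaching sideways to y = +-142 mm; carries a white tray with tubes and a tub (within x +-85, y +-65 mm, up to 60 mm above the origin). Origin: centre of the underside, 41 mm above the table. x to the plate's rear edge (roughly away from the robot), y to its left, z up.
- lug_front_left (a point): Top face of the front left corner lug, right above its foot's pad: press that corner here. 49 mm above the table when level. Three corners are firm; one, unknown beforehand, has a soft foot: pressed here it starts to give at about 4 N, sinks about 4 mm (its stop is reached by about 7 N) and springs back when released.
- lug_rear_left (a point): Top face of the rear left corner lug, right above its foot's pad: press that corner here. 49 mm above the table when level. Three corners are firm; one, unknown beforehand, has a soft foot: pressed here it starts to give at about 4 N, sinks about 4 mm (its stop is reached by about 7 N) and springs back when released.
- lug_rear_right (a point): Top face of the rear right corner lug, right above its foot's pad: press that corner here. 49 mm above the table when level. Three corners are firm; one, unknown beforehand, has a soft foot: pressed here it starts to give at about 4 N, sinks about 4 mm (its stop is reached by about 7 N) and springs back when released.
- lug_front_right (a point): Top face of the front right corner lug, right above its foot's pad: press that corner here. 49 mm above the table when level. Three corners are firm; one, unknown beforehand, has a soft foot: pressed here it starts to give at about 4 N, sinks about 4 mm (its stop is reached by about 7 N) and springs back when released.
- shim_a (a joint): Press angle of a flip-down shim, rad: about 0 = standing at 45 deg, 0.785 = flat (end stop). Stays where left; 3 to 5 N near its end presses it. Letters change corners: go by tab positions. A firm corner has no gap for its shim, which jams at 0.3. Hinge 20 mm above the table, along plate y, 18 mm in front (plate -x) of the lug point; tab points to -x. Going straight down 45 mm in front of the hinge meets it all the way.
- tab_a (a point): Point on the upper face of this shim's steel tab, on its middle line, 50 mm from the hinge and 10 mm from the free end. The polished, slippery tab is 38 mm wide, 4 mm thick, with an 8 mm round bar along its end. It has the same plate y as its corner's lug point; flat, it is 23 mm above the table and 68 mm in front (plate -x) of the lug point; standing at 45 degrees, about 57 mm above the table and 51 mm in front.
- shim_b (a joint): Press angle of a flip-down shim, rad: about 0 = standing at 45 deg, 0.785 = flat (end stop). Stays where left; 3 to 5 N near its end presses it. Letters change corners: go by tab positions. A firm corner has no gap for its shim, which jams at 0.3. Hinge 20 mm above the table, along plate y, 18 mm in front (plate -x) of the lug point; tab points to -x. Going straight down 45 mm in front of the hinge meets it all the way.
- tab_b (a point): Point on the upper face of this shim's steel tab, on its middle line, 50 mm from the hinge and 10 mm from the free end. The polished, slippery tab is 38 mm wide, 4 mm thick, with an 8 mm round bar along its end. It has the same plate y as its corner's lug point; flat, it is 23 mm above the table and 68 mm in front (plate -x) of the lug point; standing at 45 degrees, about 57 mm above the table and 51 mm in front.
- shim_c (a joint): Press angle of a flip-down shim, rad: about 0 = standing at 45 deg, 0.785 = flat (end stop). Stays where left; 3 to 5 N near its end presses it. Letters change corners: go by tab positions. A firm corner has no gap for its shim, which jams at 0.3. Hinge 20 mm above the table, along plate y, 18 mm in front (plate -x) of the lug point; tab points to -x. Going straight down 45 mm in front of the hinge meets it all the way.
- tab_c (a point): Point on the upper face of this shim's steel tab, on its middle line, 50 mm from the hinge and 10 mm from the free end. The polished, slippery tab is 38 mm wide, 4 mm thick, with an 8 mm round bar along its end. It has the same plate y as its corner's lug point; flat, it is 23 mm above the table and 68 mm in front (plate -x) of the lug point; standing at 45 degrees, about 57 mm above the table and 51 mm in front.
- shim_d (a joint): Press angle of a flip-down shim, rad: about 0 = standing at 45 deg, 0.785 = flat (end stop). Stays where left; 3 to 5 N near its end presses it. Letters change corners: go by tab positions. A firm corner has no gap for its shim, which jams at 0.3. Hinge 20 mm above the table, along plate y, 18 mm in front (plate -x) of the lug point; tab points to -x. Going straight down 45 mm in front of the hinge meets it all the way.
- tab_d (a point): Point on the upper face of this shim's steel tab, on its middle line, 50 mm from the hinge and 10 mm from the free end. The polished, slippery tab is 38 mm wide, 4 mm thick, with an 8 mm round bar along its end. It has the same plate y as its corner's lug point; flat, it is 23 mm above the table and 68 mm in front (plate -x) of the lug point; standing at 45 degrees, about 57 mm above the table and 51 mm in front.
- tub: Clear lidded plant tub, 54 mm square, 39 mm tall, loose in the tray on the plate. Bystander, to be left alone. Origin: centre of its underside.
- jar: Small amber jar, 36 mm across, 52 mm tall, loose on the grey base board (8 mm thick) between the two front shims. Bystander, to be left alone. Origin: centre of its underside.
- potlet: Small black pot with seedling, 48 mm across, about 85 mm tall, loose on the base board behind the plate. Bystander, to be left alone. Origin: centre of its underside.
- pot_l: Black pot with plant, 90 mm across, about 180 mm tall, on the table to the left. Bystander, to be left alone. Origin: centre of its underside.
- pot_r: Black pot with plant, 90 mm across, about 170 mm tall, on the table to the right. Bystander, to be left alone. Origin: centre of its underside.
- feed: White bottle, 56 mm across, 130 mm tall, on the table to the right. Bystander, to be left alone. Origin: centre of its underside.
- brush: Brush lying on the table to the left. Bystander, to be left alone. Origin: centre of its underside.

How it is judged:
By the outcome, as a careful person would: the job done as asked, in the order asked, and still so for the second after the job is handed in, with the robot touching nothing.
It also fails if it takes over 54 s, if anything falls off the work surface, if the arm or the gripper's body presses on something with over 40 N, if the wrist force passes 120 N, or if a joint passes its speed limit or range.

ROBOT

A 7-joint arm with a two-finger parallel gripper is mounted at the origin on the work surface. World frame = base frame: x ahead of the robot, y to its left, z up, the work surface at z = 0. Lengths are in m, angles in rad, forces in N, time in s.
With the tool pointing down it reaches from about 0.425 to 0.925 m from the base axis. Payload 6.8 kg.
Tool frame: the origin (TCP) lies midway between the tips of the shut fingers; the grasp point (between the pads) lies 19 mm behind it; y points along the fingers, z is the direction in which the jaws open and shut, and the axes are right-handed (so a half turn about y gives the same grasp; the last joint's range is limited). The gripper opens to 85 mm and grips with 20 to 120 N. Pads are 22 mm wide; open, the fingers measure 114 mm over their backs; the gripper's body (76 mm by 85 mm) begins 54 mm behind the grasp point. The pads swing forward as they close: fully open they stand 13 mm farther back than shut.
Start: joints at [1.052, 0.477, 0.022, 1.555, -0.011, 1.109, -0.083], TCP at [0.27, -0.619, 0.231] pointing down, gripper open.
Joint ranges: [-2.96, 2.96], [-0.34, 2.1], [-1.41, 1.46], [0.24, 2.44], [-1.37, 4.51], [0.17, 1.92], [-2.96, 2.96]. Speed limits (rad/s): [2.39, 2.39, 3.14, 3.14, 3.14, 3.14, 3.14].

INTERFACE

Orientations are given as a rotation vector (axis times angle).
In Python, from bench import r gives the robot as it stands.
- The arm moves only by the tool send_rows, never from a script. Its argument "rows" is text: rows parted by semicolons, each of 6 numbers parted by spaces: the shift along the world's x, y, z in m, then the turn, a rotation vector about the world's x, y, z in rad. A call has 1 to 20 rows; each row shifts and turns the commanded pose from where the row before left it; what a row does not reach is not made up. A row lasts 1/10 s, in which the tool goes at most 50 mm and 8.59 degrees, less where a joint would pass 70% of its speed; a pose out of reach is approached as far as the arm can. A call is refused whole if a number of a shift passes 0.05 or a number of a turn 0.15, either way. A call with a gripper value outside its range is refused whole. "grip" is the finger opening in m, from 0 to 0.0854, set as the call begins (left out, the last holds). The fingers move at their own pace and stop on an object; "grip_force" is the grip in N (left out, the last holds). Time passes only in rows, so rows that do not move let the fingers close. It gives the time, the measured TCP pose, the force and the opening at its end, in the units of the state.
- r.get_obs(): the state, without advancing time (a new reading comes with each control period).
- r.grab_frame(name): name is "side" or "top"; returns a dict with "pixels" (384x512x3 uint8, red, green, blue), "intrinsics" (3x3 intrinsics, pixels), "position" and "orientation" of the camera in the world. Camera axes: x right, y up, looking along -z (the intrinsics and any distortion apply to the point x, -y, -z); pixel columns grow to the right and rows downward; lengths in m; the calibration is good to about 2 mm. A picture is of the moment at which its call begins. There is no depth.
- r.hand_in(): hands the job in, once; it reports no verdict.
The state is a dict: "clock": time; "joints": joint angles; "qvel": joint speeds; "tau": joint torques, N m; "tcp_pos": TCP position; "orientation": TCP orientation; "contact_force": force on the tool from outside, world axes, zero at the start; "moment": the same for the moment, N m; "grip_width": finger opening in m.
Only numpy, scipy, OpenCV 4.12 (cv2) and the standard library are available. Lean on these libraries where they do the work, as an engineer would, in place of code of your own. Each camera call takes 0.05 s, during which the arm holds its last target.

## Working session

There is one attempt and no reset: what is moved stays moved. The work goes in short steps, Python scripts to look and compute and a tool call to move; the robot and the scene stay as the last step left them, time stands still between calls to the robot, and variables do not carry over. Pictures are saved under pics/ and viewed, and the job is handed in when it is done.

Besides the shell and the picture viewer there is one more tool, called after "Call:" as name(argument=value, ...) on one line, values as JSON. send_rows: Moves the arm, as the interface text tells. Its arguments: {"type":"object","properties":{"rows":{"type":"string"},"grip":{"type":"number"},"grip_force":{"type":"number"}},"required":["rows"]}

```bash
ls; mkdir -p pics
python3 - <<'E'
from bench import r
import cv2,json,numpy as np
o=r.get_obs(); print({k:np.round(v,4).tolist() for k,v in o.items()})
for n in("side","top"):
    f=r.grab_frame(n); cv2.imwrite(f"pics/{n}0.png",f["pixels"][:,:,::-1]); print(n,f["intrinsics"],f["position"],f["orientation"],f.keys())
    np.savez(f"{n}0.npz",**{k:np.array(v) for k,v in f.items()})
E
```

```text
pics
{'clock': 0.0, 'joints': [1.0519, 0.4778, 0.0223, 1.5565, -0.0115, 1.1093, -0.0831], 'qvel': [-0.0005, 0.0023, -0.0017, 0.0004, -0.0012, -0.0002, -0.0], 'tau': [-0.0011, -59.6448, 1.6081, -28.1202, 0.0127, 0.0093, -0.0], 'tcp_pos': [0.2693, -0.6183, 0.2303], 'orientation': [-0.4162, 1.9972, -1.9936], 'contact_force': [0.428, 1.3479, 0.4203], 'moment': [-0.0002, -0.0094, -0.0302], 'grip_width': 0.0853}
side [[446.40203783   0.         247.21193105]
 [  0.         446.40203783 189.90309446]
 [  0.           0.           1.        ]] [ 0.32084121 -0.80160572  0.92676693] [ 0.75806332 -0.11015782 -0.30345408] dict_keys(['pixels', 'intrinsics', 'position', 'orientation'])
top [[349.95964026   0.         257.93149119]
 [  0.         349.95964026 188.03890647]
 [  0.           0.           1.        ]] [ 0.35745044 -0.01146418  1.1701507 ] [ 0.16046489 -0.14354206 -1.59061604] dict_keys(['pixels', 'intrinsics', 'position', 'orientation'])
```

View pics/side0.png

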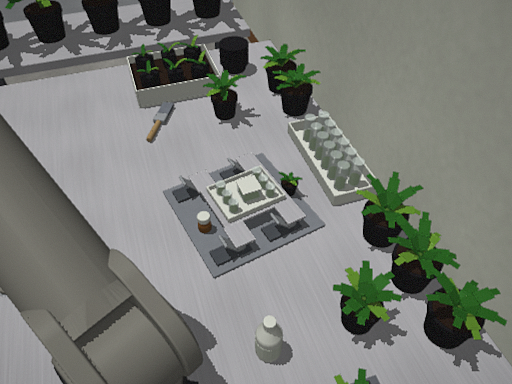

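View pics/top0.png

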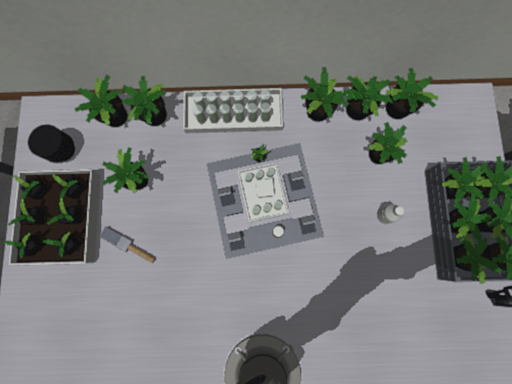

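Run:
```python
import cv2
a=cv2.imread("pics/top0.png")[135:265,195:335]; cv2.imwrite("pics/top0z.png",cv2.resize(a,None,fx=5.6,fy=4.6*1.2174,interpolation=cv2.INTER_CUBIC)[:600]) if 0 else cv2.imwrite("pics/top0z.png",cv2.resize(a,None,fx=4.6,fy=4.6,interpolation=cv2.INTER_CUBIC))
a=cv2.imread("pics/side0.png")[145:280,155:330]; cv2.imwrite("pics/side0z.png",cv2.resize(a,None,fx=4.4,fy=4.4,interpolation=cv2.INTER_CUBIC))
```

```text
(no output)
```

View pics/top0z.png

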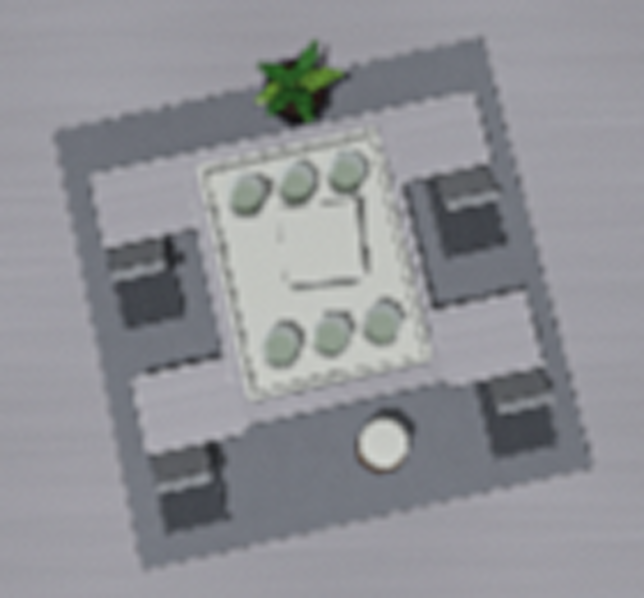

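View pics/side0z.png

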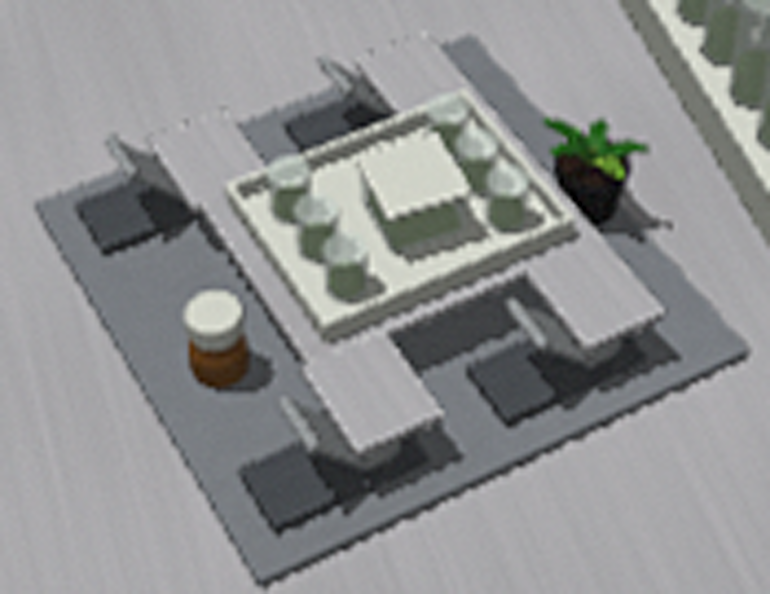

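```bash
cat > h.py <<'E'
import numpy as np,cv2
from scipy.spatial.transform import Rotation as R
def cam(n):
    d=np.load(n); return d["pixels"],d["intrinsics"],d["position"],R.from_rotvec(d["orientation"]).as_matrix()
def proj(c,P):
    _,K,p,M=c; q=(np.atleast_2d(P)-p)@M; q=q*[1,-1,-1]; q=q@K.T; return q[:,:2]/q[:,2:]
def ray(c,uv,z):
    _,K,p,M=c; uv=np.atleast_2d(uv).astype(float); d=np.c_[uv,np.ones(len(uv))]@np.linalg.inv(K).T*[1,-1,-1]@M.T
    return p+d*((z-p[2])/d[:,2])[:,None]
def fit(A,B): # 2D rigid A->B
    ca,cb=A.mean(0),B.mean(0);a,b=A-ca,B-cb
    t=np.arctan2((a[:,0]*b[:,1]-a[:,1]*b[:,0]).sum(),(a*b).sum())
    M=np.array([[np.cos(t),-np.sin(t)],[np.sin(t),np.cos(t)]]); return t,M,cb-M@ca
E
python3 - <<'E'
from h import *
T=cam("top0.npz");S=cam("side0.npz")
print(proj(T,[[.27,-.619,.231]]),proj(S,[[.27,-.619,.231]]))
for nm,c in(("top",T),("side",S)):
    g=cv2.cvtColor(c[0],cv2.COLOR_RGB2GRAY)
    m=(g>138).astype(np.uint8)*255
    a=m[135:265,195:335] if nm=="top" else m[145:280,155:330]
    cv2.imwrite(f"pics/m{nm}.png",cv2.resize(a,None,fx=4.4,fy=4.4,interpolation=cv2.INTER_NEAREST))
z=4.6
uv=np.array([[133,377],[148,452],[92,172],[108,245],[478,95],[492,165],[525,292],[545,370]])/z+[195,135]-0.4
W=ray(T,uv,.049)[:,:2]
A=np.array([[-45,142],[-100,142],[100,142],[45,142],[100,-142],[45,-142],[-45,-142],[-100,-142]])/1000.
t,M,o=fit(A,W); print("top",t,o,((W-(A@M.T+o))*1000).round(1).tolist())
# side: near right lugs full corners
uvs=np.array([[358,452],[440,410],[592,346],[662,310],[148,140]])/4.4+[155,145]-.4
W=ray(S,uvs,.049)[:,:2]
A2=np.array([[-100,-142],[-45,-142],[45,-142],[100,-142],[-100,142]])/1000.
t,M,o=fit(A2,W); print("side",t,o,((W-(A2@M.T+o))*1000).round(1).tolist())
E
```

```text
[[499.70740702 285.22036291]] [[176.1482582  457.51666212]]
top 0.18326613465167832 [ 0.55914555 -0.0186905 ] [[-2.9, -1.8], [-1.3, -1.9], [2.7, 0.4], [3.2, -0.9], [0.6, 0.7], [2.4, 3.1], [-1.7, 0.7], [-3.0, -0.3]]
side 0.2048217190582697 [ 0.55790095 -0.01558526] [[-2.4, -0.3], [-4.1, 1.7], [5.6, -0.6], [0.7, 0.5], [0.2, -1.4]]
```

View pics/mtop.png

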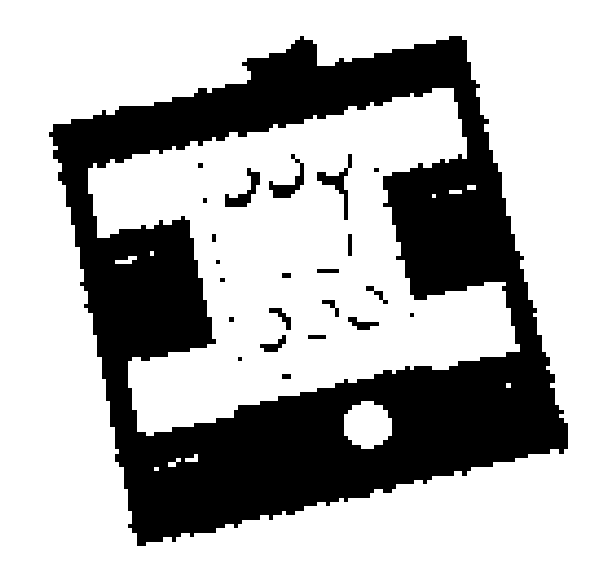

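View pics/mside.png

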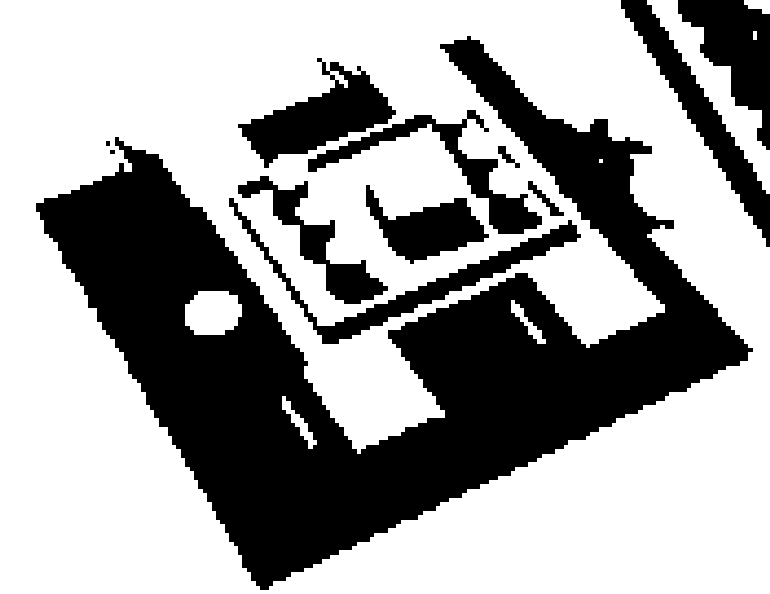

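Run:
```python
from h import *
T=cam("top0.npz");S=cam("side0.npz")
z=4.4
# corners from mask pics (top), order FL in/out, RL out.. 
uv=np.array([[128,359],[137,434],[88,165],[98,238],[457,87],[468,159],[505,282],[519,355]])/z+[195,135]-.5
A=np.array([[-47.5,142],[-102.5,142],[102.5,142],[47.5,142],[102.5,-142],[47.5,-142],[-47.5,-142],[-102.5,-142]])/1000.
W=ray(T,uv,.049)[:,:2]; t,M,o=fit(A,W); print("top",t,o,((W-(A@M.T+o))*1000).round(1).tolist())
uvs=np.array([[357,452],[444,412],[588,347],[664,308]])/z+[155,145]-.5
A2=A[[7,6,5,4]]
W=ray(S,uvs,.049)[:,:2]; t2,M2,o2=fit(A2,W); print("side",t2,o2,((W-(A2@M2.T+o2))*1000).round(1).tolist())
# dark pads on board and tab bars in plate frame
def loc(P): return ((P[:,:2]-o)@M*1000).round(1).tolist()
pads=np.array([[160,490],[228,520],[165,532],[118,290],[185,318],[125,328],[437,215],[508,243],[450,255],[483,418],[555,445],[492,458]])/4.6+[195,135]-.5
print("pads",loc(ray(T,pads,.009)))
bars=np.array([[153,484],[213,472],[108,275],[165,264],[445,206],[498,197],[500,412],[552,402]])/4.6+[195,135]-.5
print("bars",loc(ray(T,bars,.062)))
# board corners
b=np.array([[55,132],[485,38],[592,466],[145,570]])/4.6+[195,135]-.5
print("board",loc(ray(T,b,.008)))
# intersection of bars via two views: side bar ends (right ones)
sb=np.array([[283,398],[318,448],[508,300],[545,342]])/4.4+[155,145]-.5
print("sidebars",((ray(S,sb,.062)[:,:2]-o)@M*1000).round(1).tolist())
j=np.array([[384,443],[222,0]])/4.6+[195,135]-.5
print("jar",loc(ray(T,j[:1],.06)))
# refine: overlay
t,o0=t,o
for nm,c,x0,y0,w,h in(("top",T,195,135,140,130),("side",S,155,145,175,135)):
    im=cv2.resize(c[0][y0:y0+h,x0:x0+w,::-1],None,fx=4.4,fy=4.4,interpolation=cv2.INTER_CUBIC)
    def d(P,zz,col,closed=True):
        P=np.array(P)/1000; w3=np.c_[P@M.T+o,np.full(len(P),zz)]; q=((proj(c,w3)-[x0,y0]+.5)*4.4).round().astype(int)
        cv2.polylines(im,[q],closed,col,1)
    for sx in(1,-1):
        for sy in(1,-1):
            d([[sx*47.5,sy*75],[sx*102.5,sy*75],[sx*102.5,sy*142],[sx*47.5,sy*142]],.049,(0,0,255))
            y=sy*115; x=sx*75
            d([[x-51,y-19],[x-51,y+19]],.057,(0,255,0)); d([[x-58,y-19],[x-58,y+19]],.065,(0,255,0)); d([[x-5,y],[x+5,y]],.049,(255,0,0))
    d([[-160,160]],.008,(255,0,0))
    cv2.imwrite(f"pics/ov{nm}.png",im)
```

```text
top 0.18345736071161747 [ 0.55903443 -0.01731738] [[1.2, -3.0], [0.5, 0.8], [0.4, -1.1], [-1.5, 1.5], [1.6, -0.8], [-0.4, 3.6], [-0.9, -1.9], [-0.9, 0.8]]
side 0.20470757490086355 [ 0.55785412 -0.01505663] [[-0.6, 0.2], [-0.1, -0.0], [0.7, -1.2], [-0.1, 1.0]]
pads [[-126.2, 139.4], [-157.0, 96.0], [-156.0, 141.5], [22.4, 141.9], [-8.1, 97.9], [-6.2, 142.1], [28.5, -98.8], [-2.9, -145.0], [-2.7, -101.4], [-123.9, -97.8], [-153.4, -143.8], [-153.1, -97.6]]
bars [[-124.5, 138.9], [-125.0, 97.2], [24.3, 142.2], [23.7, 101.7], [23.3, -99.3], [21.9, -137.2], [-125.7, -103.8], [-126.4, -140.2]]
board [[150.1, 165.9], [154.1, -164.6], [-173.3, -166.2], [-179.0, 160.6]]
sidebars [[-123.7, -97.3], [-122.1, -137.4], [22.1, -96.2], [24.5, -133.5]]
jar [[-129.8, -21.4]]
```

View pics/ovtop.png

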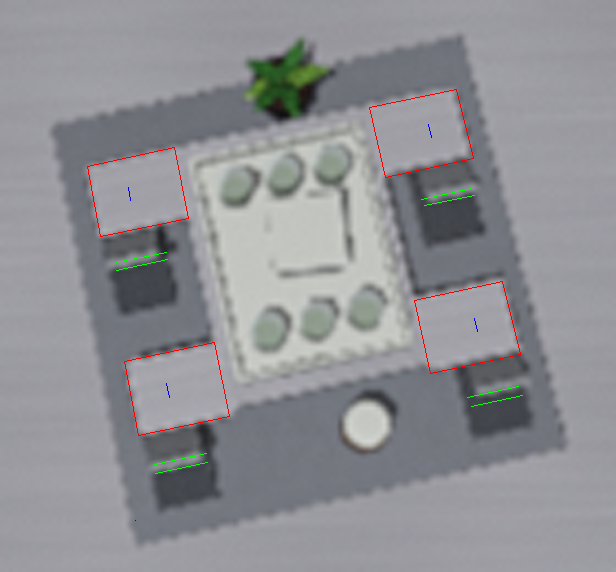

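View pics/ovside.png

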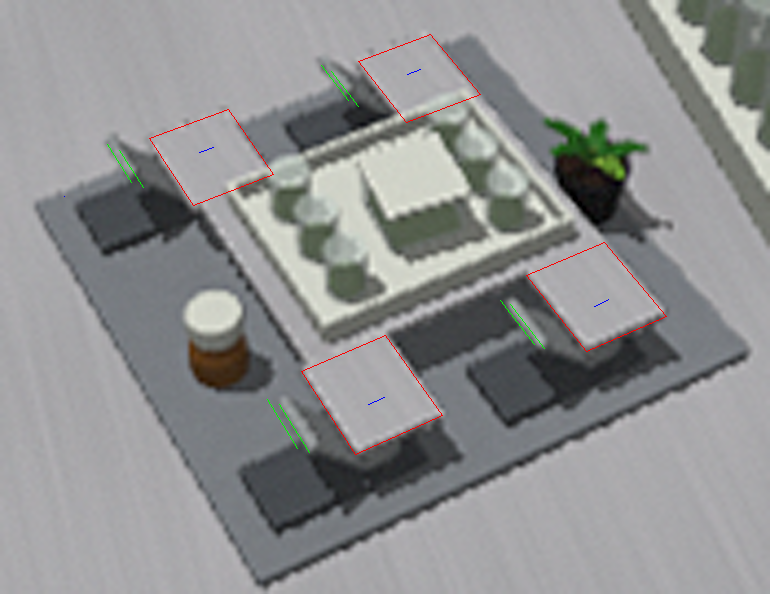

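```bash
cat >> h.py <<'E'
YAW=.186; O=np.array([.5588,-.0170]); MP=np.array([[np.cos(YAW),-np.sin(YAW)],[np.sin(YAW),np.cos(YAW)]])
def pw(x,y): return MP@[x,y]+O
E
python3 - <<'E'
from h import *
from bench import r
o=r.get_obs(); M=R.from_rotvec(o["orientation"]).as_matrix(); print(M.round(3)); print(o["tcp_pos"])
a=np.arctan2(M[1,2],M[0,2]); print("jaw yaw",a)
for n,p in dict(FL=(-75,118),RL=(75,118),RR=(75,-118),FR=(-75,-118)).items():
    q=pw(p[0]/1e3,p[1]/1e3); print(n,q.round(4),"tab press",pw(p[0]/1e3-.063,p[1]/1e3).round(4))
E
```

```text
[[-0.917 -0.001  0.399]
 [-0.399  0.001 -0.917]
 [ 0.    -1.    -0.002]]
[ 0.26932998 -0.61837925  0.2304408 ]
jaw yaw -1.1600011914297645
FL [0.4633 0.0851] tab press [0.4014 0.0734]
RL [0.6107 0.1128] tab press [0.5488 0.1012]
RR [ 0.6543 -0.1191] tab press [ 0.5924 -0.1307]
FR [ 0.5069 -0.1468] tab press [ 0.445  -0.1585]
```

Call:
send_rows(rows="0.02 0.0395 0 0 0 -0.0225;0.02 0.0395 0 0 0 -0.0225;0.02 0.0395 0 0 0 -0.0225;0.02 0.0395 0 0 0 -0.0225;0.02 0.0395 0 0 0 -0.0225;0.02 0.0395 0 0 0 -0.0225;0.02 0.0395 0 0 0 -0.0225;0.02 0.0395 0 0 0 -0.0225;0.02 0.0395 0 0 0 -0.0225;0.02 0.0395 0 0 0 -0.0225;0.02 0.0395 0 0 0 0;0.017 0.0375 0 0 0 0;0 0 -0.04 0 0 0;0 0 -0.04 0 0 0;0 0 -0.03 0 0 0;0 0 0 0 0 0;0 0 0 0 0 0", grip=0, grip_force=60)

```text
clock: 1.8
tcp_pos: [0.5065, -0.1469, 0.1215]
orientation: [-0.199, 2.125, -2.124]
contact_force: [-0.1, 0.0, 0.9]
grip_width: 0.0005
```

Run:
```python
from h import *
from bench import r
o=r.get_obs(); print({k:np.round(v,4).tolist() for k,v in o.items() if k in("clock","joints","tcp_pos","contact_force","grip_width")}); print(R.from_rotvec(o["orientation"]).as_matrix().round(3))
for n in("side","top"):
    f=r.grab_frame(n); np.savez(f"{n}1.npz",**{k:np.array(v) for k,v in f.items()})
    c=cam(f"{n}1.npz"); print(n,proj(c,[o["tcp_pos"]]).round(1))
    x0,y0,w,h=(195,115,150,150) if n=="top" else (155,110,190,170)
    cv2.imwrite(f"pics/{n}1.png",cv2.resize(c[0][y0:y0+h,x0:x0+w,::-1],None,fx=3.5,fy=3.5,interpolation=cv2.INTER_CUBIC))
```

```text
{'clock': 1.8, 'joints': [0.3138, 0.3827, -0.1831, 1.9964, 0.0975, 0.7716, -1.3115], 'tcp_pos': [0.5065, -0.1469, 0.1215], 'contact_force': [-0.0652, 0.0016, 0.8879], 'grip_width': 0.0005}
[[-0.983 -0.001  0.185]
 [-0.185  0.    -0.983]
 [ 0.001 -1.    -0.   ]]
side [[239.7 217.5]]
top [[306.1 205. ]]
```

View pics/side1.png

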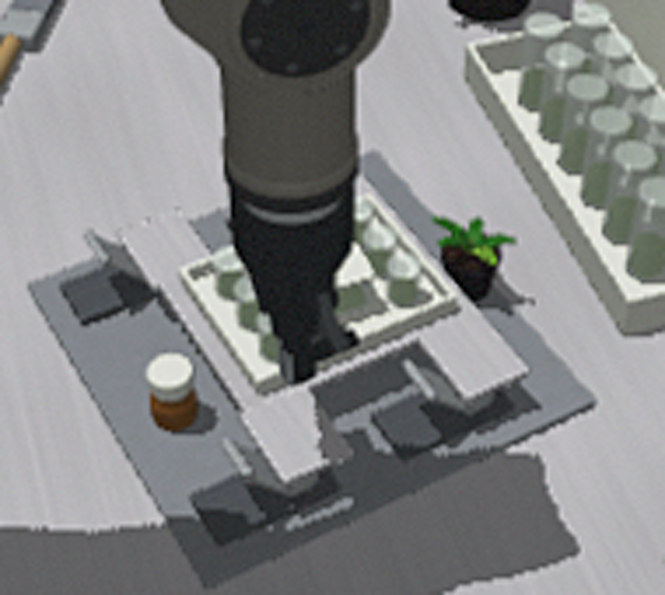

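View pics/top1.png

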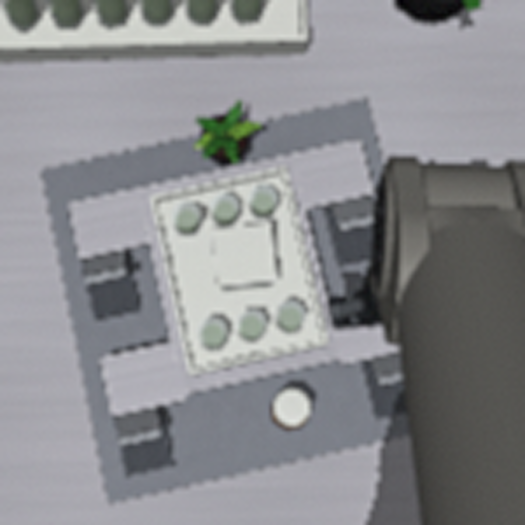

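Call:
send_rows(rows="0 0 -0.02 0 0 0;0 0 -0.02 0 0 0;0 0 -0.015 0 0 0;0 0 -0.007 0 0 0;0 0 -0.003 0 0 0;0 0 0 0 0 0;0 0 0 0 0 0")

```text
clock: 2.6
tcp_pos: [0.5073, -0.147, 0.0573]
orientation: [-0.196, 2.123, -2.124]
contact_force: [0.6, 0.1, 0.8]
grip_width: 0.0001
```

Call:
send_rows(rows="0 0 -0.002 0 0 0;0 0 -0.002 0 0 0;0 0 -0.001 0 0 0;0 0 0 0 0 0")

```text
clock: 3.0
tcp_pos: [0.5064, -0.1468, 0.0511]
orientation: [-0.198, 2.124, -2.124]
contact_force: [-1.0, 0.1, -0.4]
grip_width: -0.0004
```

Call:
send_rows(rows="0 0 -0.001 0 0 0;0 0 -0.001 0 0 0;0 0 0 0 0 0")

```text
clock: 3.3
tcp_pos: [0.5066, -0.1468, 0.0492]
orientation: [-0.198, 2.124, -2.124]
contact_force: [-0.8, -0.4, 0.4]
grip_width: -0.0001
```

Call:
send_rows(rows="0 0 -0.001 0 0 0;0 0 0 0 0 0")

```text
clock: 3.5
tcp_pos: [0.5066, -0.1469, 0.049]
orientation: [-0.198, 2.124, -2.124]
contact_force: [-2.6, 0.3, 8.4]
grip_width: -0.0004
```

Call:
send_rows(rows="0 0 -0.001 0 0 0;0 0 0 0 0 0")

```text
clock: 3.7
tcp_pos: [0.5067, -0.1469, 0.049]
orientation: [-0.198, 2.124, -2.125]
contact_force: [-6.2, 1.0, 19.3]
grip_width: -0.0002
```

Call:
send_rows(rows="0 0 -0.001 0 0 0;0 0 0 0 0 0")

```text
clock: 3.9
tcp_pos: [0.5067, -0.1469, 0.0489]
orientation: [-0.198, 2.123, -2.125]
contact_force: [-8.7, 1.5, 29.7]
grip_width: -0.0
```

Call:
send_rows(rows="0 0 0.005 0 0 0;0 0 0.02 0 0 0;0 0 0.02 0 0 0;0.0295 0.0055 0 0 0 0;0.0295 0.0055 0 0 0 0;0.0295 0.0055 0 0 0 0;0.0295 0.0055 0 0 0 0;0.0295 0.0055 0 0 0 0;0 0 -0.02 0 0 0;0 0 -0.012 0 0 0;0 0 -0.004 0 0 0;0 0 0 0 0 0;0 0 0 0 0 0")

```text
clock: 5.2
tcp_pos: [0.6539, -0.1198, 0.0558]
orientation: [-0.197, 2.124, -2.124]
contact_force: [-0.9, 0.6, -0.0]
grip_width: -0.0
```

Call:
send_rows(rows="0 0 -0.003 0 0 0;0 0 -0.001 0 0 0;0 0 0 0 0 0;0 0 0 0 0 0")

```text
clock: 5.6
tcp_pos: [0.6541, -0.1194, 0.0515]
orientation: [-0.198, 2.124, -2.124]
contact_force: [0.5, 0.1, -0.1]
grip_width: 0.0
```

Call:
send_rows(rows="0 0 -0.002 0 0 0;0 0 0 0 0 0;0 0 0 0 0 0")

```text
clock: 5.9
tcp_pos: [0.654, -0.1193, 0.0492]
orientation: [-0.198, 2.124, -2.124]
contact_force: [0.2, -0.4, 0.3]
grip_width: 0.0002
```

Call:
send_rows(rows="0 0 -0.001 0 0 0;0 0 0 0 0 0")

```text
clock: 6.1
tcp_pos: [0.6541, -0.1193, 0.0486]
orientation: [-0.198, 2.124, -2.124]
contact_force: [-0.8, -0.0, 4.4]
grip_width: 0.0
```

Call:
send_rows(rows="0 0 -0.0005 0 0 0;0 0 0 0 0 0")

```text
clock: 6.3
tcp_pos: [0.6541, -0.1193, 0.0481]
orientation: [-0.198, 2.124, -2.124]
contact_force: [-2.4, 1.0, 6.2]
grip_width: 0.0001
```

Call:
send_rows(rows="0 0 -0.001 0 0 0;0 0 0 0 0 0")

```text
clock: 6.5
tcp_pos: [0.6542, -0.1194, 0.0472]
orientation: [-0.197, 2.124, -2.124]
contact_force: [-2.0, 1.0, 5.5]
grip_width: 0.0002
```

Call:
send_rows(rows="0 0 -0.001 0 0 0;0 0 0 0 0 0")

```text
clock: 6.7
tcp_pos: [0.6543, -0.1194, 0.0463]
orientation: [-0.197, 2.124, -2.124]
contact_force: [-1.5, 0.6, 6.5]
grip_width: 0.0
```

Call:
send_rows(rows="0 0 -0.001 0 0 0;0 0 0 0 0 0")

```text
clock: 6.9
tcp_pos: [0.6543, -0.1194, 0.0453]
orientation: [-0.197, 2.124, -2.124]
contact_force: [-2.4, 0.4, 7.3]
grip_width: -0.0003
```

Call:
send_rows(rows="0 0 0.0015 0 0 0;0 0 0.0015 0 0 0;0 0 0 0 0 0")

```text
clock: 7.2
tcp_pos: [0.6541, -0.1194, 0.0483]
orientation: [-0.198, 2.124, -2.124]
contact_force: [-2.1, 0.5, 5.4]
grip_width: -0.0004
```

Call:
send_rows(rows="0 0 0.01 0 0 0;0 0 0.02 0 0 0;0 0 0.025 0 0 0;0 0 0 0 0 0")

```text
clock: 7.6
tcp_pos: [0.6567, -0.1196, 0.1068]
orientation: [-0.191, 2.12, -2.123]
contact_force: [0.3, 0.7, 0.8]
grip_width: -0.0001
```

Run:
```python
from h import *
from bench import r
for n in("side","top"):
    f=r.grab_frame(n); np.savez(f"{n}2.npz",**{k:np.array(v) for k,v in f.items()})
    c=cam(f"{n}2.npz")
    x0,y0,w,h=(195,115,150,150) if n=="top" else (155,130,190,150)
    cv2.imwrite(f"pics/{n}2.png",cv2.resize(c[0][y0:y0+h,x0:x0+w,::-1],None,fx=4,fy=4,interpolation=cv2.INTER_CUBIC))
```

```text
(no output)
```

View pics/side2.png

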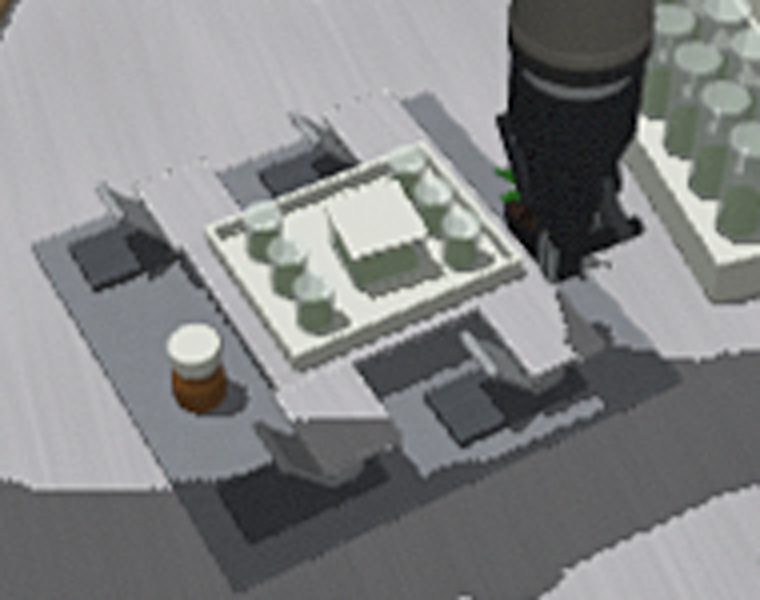

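View pics/top2.png

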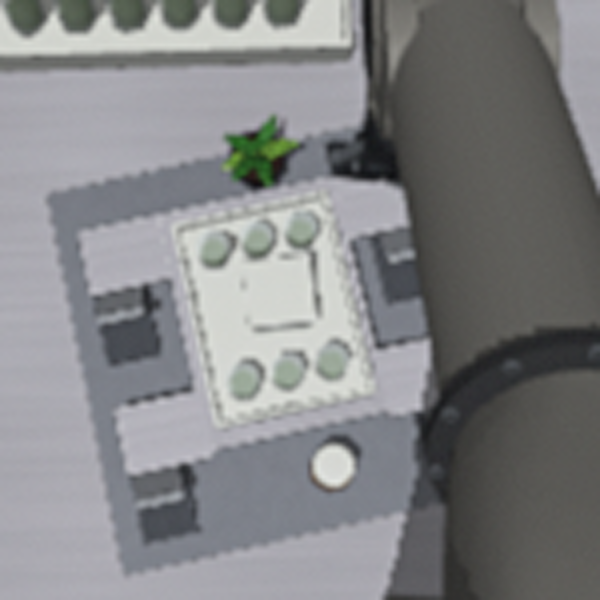

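Call:
send_rows(rows="-0.02 -0.0035 0 0 0 0;-0.02 -0.0035 0 0 0 0;-0.02 -0.004 0 0 0 0;0 0 -0.02 0 0 0;0 0 -0.01 0 0 0;0 0 0 0 0 0;0 0 0 0 0 0")

```text
clock: 8.4
tcp_pos: [0.5942, -0.13, 0.0724]
orientation: [-0.199, 2.125, -2.124]
contact_force: [0.1, 0.4, 0.4]
grip_width: 0.0001
```

Run:
```python
from h import *
from bench import r
o=r.get_obs(); print(o["tcp_pos"],MP.T@(o["tcp_pos"][:2]-O))
for n in("side",):
    f=r.grab_frame(n); np.savez(f"{n}3.npz",**{k:np.array(v) for k,v in f.items()})
    c=cam(f"{n}3.npz")
    x0,y0,w,h=(195,160,130,100)
    cv2.imwrite(f"pics/{n}3.png",cv2.resize(c[0][y0:y0+h,x0:x0+w,::-1],None,fx=6,fy=6,interpolation=cv2.INTER_CUBIC))
```

```text
[ 0.59417416 -0.12999447  0.07237988] [ 0.01386802 -0.11758724]
```

View pics/side3.png

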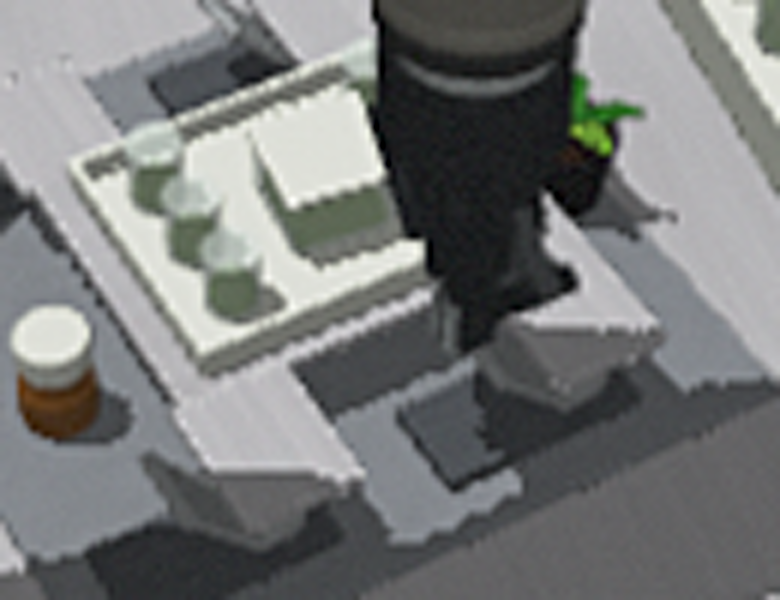

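Call:
send_rows(rows="0 0 -0.003 0 0 0;0 0 -0.003 0 0 0;0 0 -0.002 0 0 0;0 0 0 0 0 0")

```text
clock: 8.85
tcp_pos: [0.594, -0.1304, 0.0648]
orientation: [-0.198, 2.124, -2.124]
contact_force: [-0.6, -0.3, 0.8]
grip_width: -0.0002
```

Call:
send_rows(rows="0 0 -0.003 0 0 0;0 0 -0.003 0 0 0;0 0 0 0 0 0")

```text
clock: 9.15
tcp_pos: [0.594, -0.1306, 0.0589]
orientation: [-0.198, 2.124, -2.124]
contact_force: [-1.3, 0.1, 1.5]
grip_width: -0.0003
```

Call:
send_rows(rows="0 0 -0.003 0 0 0;0 0 -0.003 0 0 0;0 0 0 0 0 0")

```text
clock: 9.45
tcp_pos: [0.5939, -0.1304, 0.0524]
orientation: [-0.198, 2.124, -2.124]
contact_force: [-0.0, -0.9, 0.5]
grip_width: -0.0
```

Run:
```python
from h import *
from bench import r
o=r.get_obs(); print(o["tcp_pos"],o["contact_force"])
for n in("side",):
    f=r.grab_frame(n); np.savez(f"{n}4.npz",**{k:np.array(v) for k,v in f.items()})
    c=cam(f"{n}4.npz")
    print(proj(c,[o["tcp_pos"]]))
    x0,y0,w,h=(215,170,100,75)
    cv2.imwrite(f"pics/{n}4.png",cv2.resize(c[0][y0:y0+h,x0:x0+w,::-1],None,fx=8,fy=8,interpolation=cv2.INTER_CUBIC))
```

```text
[ 0.59394041 -0.13044281  0.05235785] [-0.01195297 -0.8668149   0.45798044]
[[271.29179609 222.00630084]]
```

View pics/side4.png

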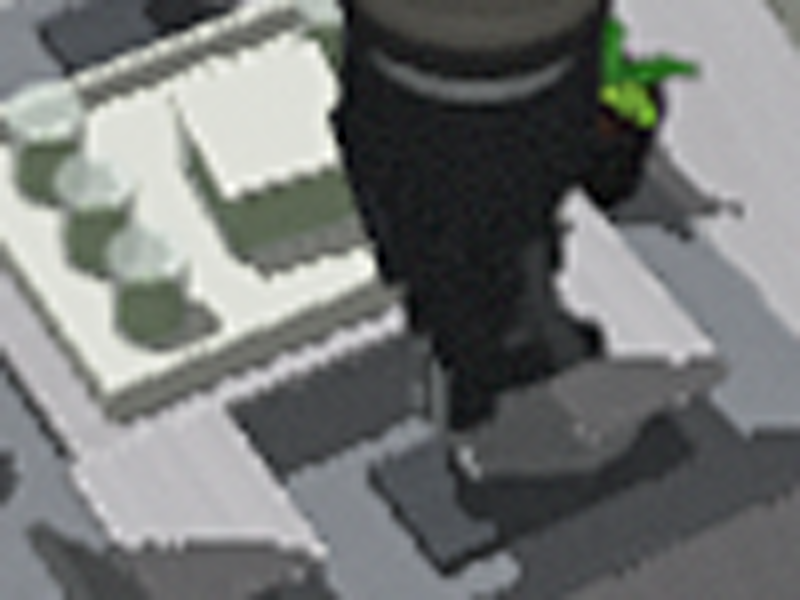

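Call:
send_rows(rows="0 0 -0.003 0 0 0;0 0 -0.003 0 0 0;0 0 -0.002 0 0 0")

```text
clock: 9.8
tcp_pos: [0.5939, -0.1303, 0.0444]
orientation: [-0.198, 2.124, -2.124]
contact_force: [-1.3, -0.5, 3.7]
grip_width: 0.0001
```

Call:
send_rows(rows="0 0 -0.003 0 0 0;0 0 -0.003 0 0 0;0 0 -0.002 0 0 0")

```text
clock: 10.1
tcp_pos: [0.5939, -0.1303, 0.0364]
orientation: [-0.198, 2.124, -2.124]
contact_force: [-0.8, 0.2, 2.6]
grip_width: 0.0001
```

Run:
```python
from h import *
from bench import r
o=r.get_obs(); print(o["tcp_pos"],o["contact_force"])
for n in("side",):
    f=r.grab_frame(n); np.savez(f"{n}5.npz",**{k:np.array(v) for k,v in f.items()})
    c=cam(f"{n}5.npz")
    print(proj(c,[o["tcp_pos"]]))
    x0,y0,w,h=(215,170,100,75)
    cv2.imwrite(f"pics/{n}5.png",cv2.resize(c[0][y0:y0+h,x0:x0+w,::-1],None,fx=8,fy=8,interpolation=cv2.INTER_CUBIC))
```

```text
[ 0.59390375 -0.13033461  0.03638075] [-0.84223866  0.21892279  2.63907909]
[[271.08620438 225.96707029]]
```

View pics/side5.png

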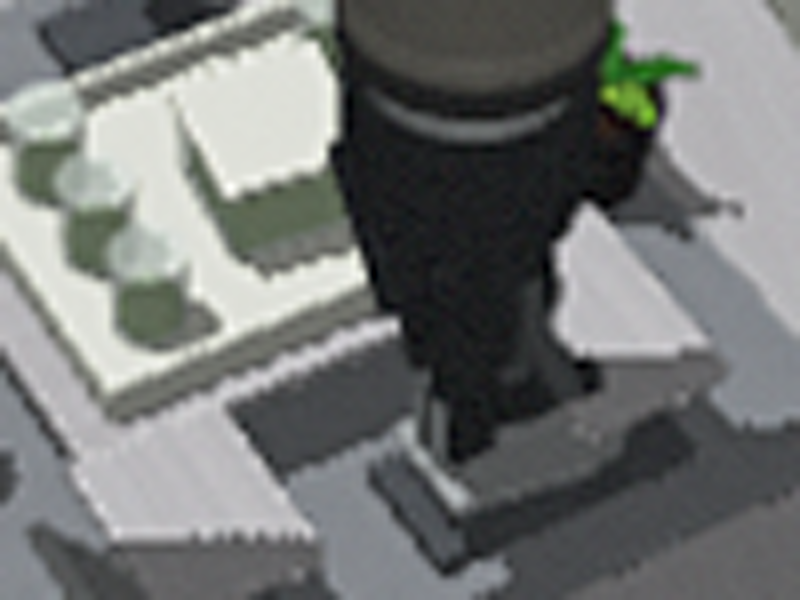

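The tab goes down under the fingertip: its bar now shows just in front of the finger, at about (410–465, 430–500) in the zoomed picture. I'll keep going.

Call:
send_rows(rows="0 0 -0.003 0 0 0;0 0 -0.003 0 0 0;0 0 -0.002 0 0 0;0 0 0 0 0 0")

```text
clock: 10.55
tcp_pos: [0.5942, -0.1303, 0.0285]
orientation: [-0.198, 2.124, -2.124]
contact_force: [-0.1, 0.8, 0.2]
grip_width: -0.0
```

Call:
send_rows(rows="0 0 -0.0015 0 0 0;0 0 -0.0015 0 0 0;0 0 0 0 0 0")

```text
clock: 10.85
tcp_pos: [0.5941, -0.1303, 0.0257]
orientation: [-0.198, 2.124, -2.124]
contact_force: [-0.1, 0.1, 1.5]
grip_width: -0.0002
```

Call:
send_rows(rows="0 0 -0.001 0 0 0;0 0 0 0 0 0")

```text
clock: 11.05
tcp_pos: [0.5941, -0.1304, 0.0248]
orientation: [-0.198, 2.124, -2.124]
contact_force: [0.1, 0.7, 2.1]
grip_width: -0.0002
```

Call:
send_rows(rows="0 0 -0.0005 0 0 0;0 0 0 0 0 0")

```text
clock: 11.25
tcp_pos: [0.5941, -0.1304, 0.0243]
orientation: [-0.198, 2.124, -2.124]
contact_force: [-0.5, 0.4, 1.5]
grip_width: 0.0001
```

Call:
send_rows(rows="0 0 -0.001 0 0 0;0 0 0 0 0 0")

```text
clock: 11.45
tcp_pos: [0.5943, -0.1303, 0.0234]
orientation: [-0.197, 2.124, -2.124]
contact_force: [0.5, -0.1, 2.5]
grip_width: -0.0001
```

Call:
send_rows(rows="0 0 -0.0007 0 0 0;0 0 0 0 0 0")

```text
clock: 11.65
tcp_pos: [0.5948, -0.1303, 0.0231]
orientation: [-0.196, 2.123, -2.124]
contact_force: [0.8, 0.2, 5.5]
grip_width: -0.0001
```

Call:
send_rows(rows="0 0 -0.0007 0 0 0;0 0 0 0 0 0")

```text
clock: 11.85
tcp_pos: [0.5955, -0.1302, 0.0227]
orientation: [-0.195, 2.122, -2.123]
contact_force: [1.6, 0.6, 5.4]
grip_width: 0.0001
```

Call:
send_rows(rows="0 0 -0.0007 0 0 0;0 0 0 0 0 0")

```text
clock: 12.05
tcp_pos: [0.5961, -0.1302, 0.0223]
orientation: [-0.194, 2.121, -2.123]
contact_force: [3.2, 0.7, 5.8]
grip_width: -0.0001
```

Run:
```python
from h import *
from bench import r
o=r.get_obs(); print(o["tcp_pos"],o["contact_force"],o["joints"]); print(R.from_rotvec(o["orientation"]).as_matrix().round(4))
for n in("side",):
    f=r.grab_frame(n); np.savez(f"{n}6.npz",**{k:np.array(v) for k,v in f.items()})
    c=cam(f"{n}6.npz")
    print(proj(c,[o["tcp_pos"]]))
    x0,y0,w,h=(215,170,100,75)
    cv2.imwrite(f"pics/{n}6.png",cv2.resize(c[0][y0:y0+h,x0:x0+w,::-1],None,fx=8,fy=8,interpolation=cv2.INTER_CUBIC))
```

```text
[ 0.59613017 -0.13017242  0.02225084] [3.2168583  0.67612734 5.77673202] [ 0.22789185  0.63433716 -0.15361445  1.85156886  0.14741726  0.66253344
 -1.39703234]
[[-9.827e-01  4.100e-03  1.850e-01]
 [-1.851e-01 -1.000e-04 -9.827e-01]
 [-4.000e-03 -1.000e+00  8.000e-04]]
[[271.7205381  229.16651933]]
```

View pics/side6.png

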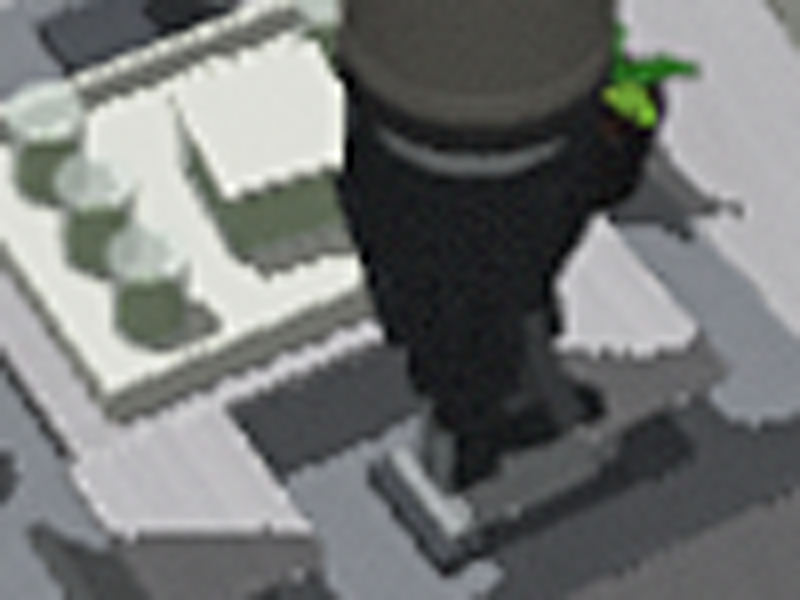

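Run:
```python
from h import *
c=cam("side6.npz")
uv=np.array([[385,450],[465,525],[400,445],[475,510]])/8+[215,170]-.5
for z in(.022,.025,.03): print(z,((ray(c,uv,z)[:,:2]-O)@MP*1000).round(1).tolist())
from bench import r
print((r.get_obs()["tcp_pos"][:2]-O)@MP)
```

```text
0.022 [[1.0, -96.7], [7.9, -135.8], [6.3, -97.2], [13.8, -132.1]]
0.025 [[-0.2, -98.8], [6.6, -137.7], [5.1, -99.3], [12.5, -134.1]]
0.03 [[-2.3, -102.2], [4.5, -141.0], [2.9, -102.8], [10.4, -137.4]]
[ 0.01575073 -0.11813714]
```

Call:
send_rows(rows="0 0 0.005 0 0 0;0 0 0.02 0 0 0;0 0 0.02 0 0 0;0 0 0.02 0 0 0;0 0 0.02 0 0 0;0.05 0 0.01 0 0 0;0.05 -0.01 0.01 0 0 0;0.03 -0.03 0 0 0 0;0 0 0 0 0 0")

```text
clock: 13.0
tcp_pos: [0.7233, -0.1752, 0.1249]
orientation: [-0.193, 2.122, -2.13]
contact_force: [-0.4, -1.3, -0.4]
grip_width: 0.0001
```

Run:
```python
from h import *
from bench import r
for n in("side","top"):
    f=r.grab_frame(n); np.savez(f"{n}7.npz",**{k:np.array(v) for k,v in f.items()})
    c=cam(f"{n}7.npz")
    x0,y0,w,h=(200,160,120,90) if n=="side" else (200,120,140,105)
    cv2.imwrite(f"pics/{n}7.png",cv2.resize(c[0][y0:y0+h,x0:x0+w,::-1],None,fx=6.6 if n=="side" else 5.6,fy=6.6 if n=="side" else 5.6,interpolation=cv2.INTER_CUBIC))
```

```text
(no output)
```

View pics/side7.png

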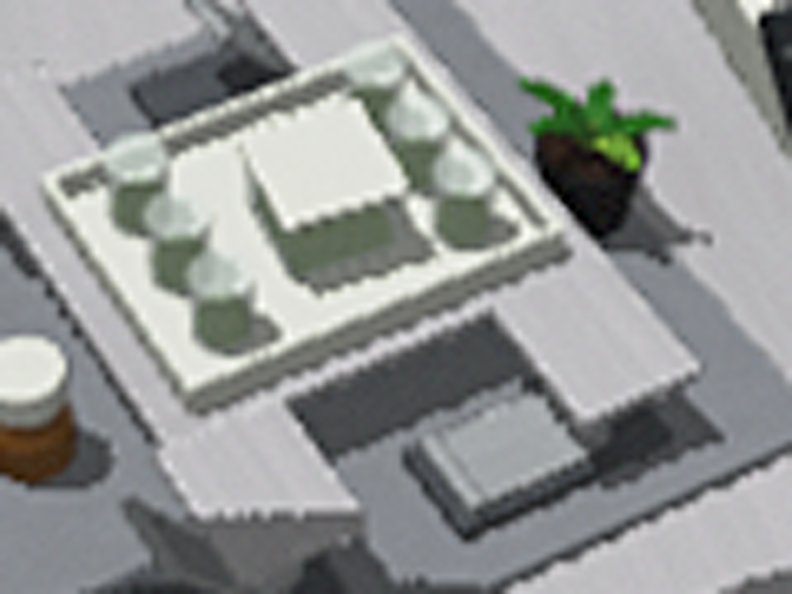

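View pics/top7.png

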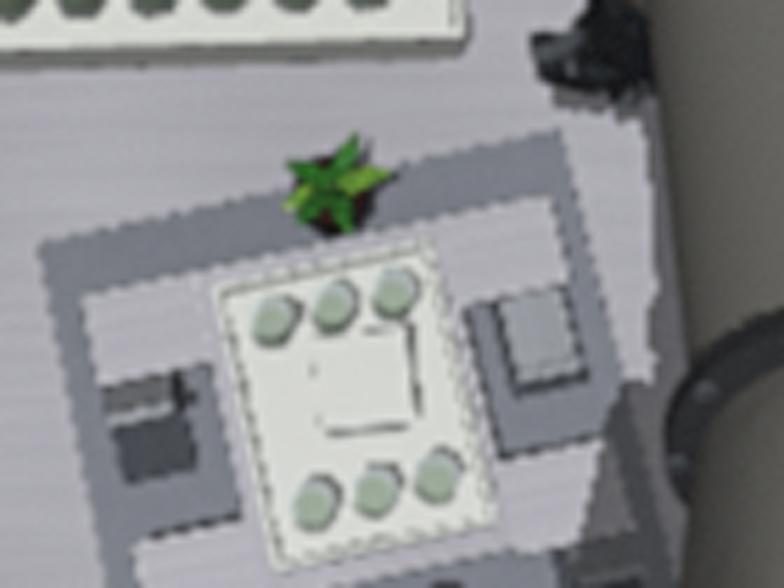

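Run:
```python
from h import *
S=cam("side7.npz");T=cam("top7.npz")
us=np.array([[418,437],[470,510],[440,425],[485,497]])/6.6+[200,160]-.5   # bar outer-low edge L/R, bar/tab seam L/R
ut=np.array([[513,380],[582,367],[510,372],[578,357]])/5.6+[200,120]-.5
for z in(.021,.025): print(z,((ray(S,us,z)[:,:2]-O)@MP*1000).round(1).tolist(),((ray(T,ut,z)[:,:2]-O)@MP*1000).round(1).tolist())
```

```text
0.021 [[2.0, -96.1], [1.4, -137.3], [12.7, -95.1], [9.7, -134.7]] [[4.6, -98.3], [3.6, -140.3], [9.7, -97.6], [10.0, -139.4]]
0.025 [[0.3, -98.9], [-0.3, -139.9], [10.9, -97.9], [8.0, -137.3]] [[3.9, -97.8], [2.9, -139.7], [9.0, -97.1], [9.3, -138.8]]
```

Call:
send_rows(rows="-0.04 0.02 0 0 0 0;-0.04 0.0186 0 0 0 0;-0.03 0 0 0 0 0;-0.028 0 0 0 0 0;0 0 -0.03 0 0 0;0 0 -0.03 0 0 0;0 0 -0.02 0 0 0;0 0 0 0 0 0;0 0 0 0 0 0")

```text
clock: 14.0
tcp_pos: [0.5823, -0.1306, 0.0458]
orientation: [-0.2, 2.125, -2.123]
contact_force: [-0.4, 0.1, 0.1]
grip_width: 0.0007
```

Call:
send_rows(rows="0.003 -0.001 -0.01 0 0 0;0 0 -0.006 0 0 0;0 0 0 0 0 0;0 0 0 0 0 0")

```text
clock: 14.4
tcp_pos: [0.5862, -0.1324, 0.0297]
orientation: [-0.198, 2.124, -2.124]
contact_force: [-0.8, 0.2, 0.3]
grip_width: -0.0001
```

Call:
send_rows(rows="0 0 -0.002 0 0 0;0 0 0 0 0 0;0 0 0 0 0 0")

```text
clock: 14.7
tcp_pos: [0.5863, -0.1324, 0.0277]
orientation: [-0.198, 2.124, -2.124]
contact_force: [-0.7, -0.8, 0.6]
grip_width: 0.0001
```

Call:
send_rows(rows="0 0 -0.001 0 0 0;0 0 0 0 0 0")

```text
clock: 14.9
tcp_pos: [0.5862, -0.1324, 0.0266]
orientation: [-0.198, 2.124, -2.124]
contact_force: [-0.2, -0.3, -0.1]
grip_width: -0.0
```

Call:
send_rows(rows="0 0 -0.001 0 0 0;0 0 0 0 0 0")

```text
clock: 15.1
tcp_pos: [0.5861, -0.1323, 0.0255]
orientation: [-0.198, 2.124, -2.124]
contact_force: [0.1, -0.3, 0.4]
grip_width: 0.0001
```

Call:
send_rows(rows="0 0 -0.0007 0 0 0;0 0 0 0 0 0")

```text
clock: 15.3
tcp_pos: [0.5862, -0.1324, 0.0248]
orientation: [-0.198, 2.124, -2.124]
contact_force: [-0.0, 0.7, 0.1]
grip_width: 0.0002
```

Call:
send_rows(rows="0 0 -0.0007 0 0 0;0 0 0 0 0 0")

```text
clock: 15.5
tcp_pos: [0.5862, -0.1324, 0.0242]
orientation: [-0.198, 2.124, -2.124]
contact_force: [0.1, -0.1, -0.5]
grip_width: -0.0003
```

Call:
send_rows(rows="0 0 -0.0007 0 0 0;0 0 0 0 0 0")

```text
clock: 15.7
tcp_pos: [0.5863, -0.1324, 0.0239]
orientation: [-0.198, 2.124, -2.124]
contact_force: [-1.4, 0.0, 4.3]
grip_width: -0.0001
```

Call:
send_rows(rows="0 0 -0.0007 0 0 0;0 0 0 0 0 0")

```text
clock: 15.9
tcp_pos: [0.5863, -0.1324, 0.0236]
orientation: [-0.198, 2.124, -2.124]
contact_force: [-2.4, 0.7, 9.7]
grip_width: -0.0
```

Call:
send_rows(rows="0 0 -0.0006 0 0 0;0 0 0 0 0 0")

```text
clock: 16.1
tcp_pos: [0.5863, -0.1325, 0.0235]
orientation: [-0.198, 2.124, -2.124]
contact_force: [-4.2, 0.6, 12.6]
grip_width: -0.0004
```

Call:
send_rows(rows="0 0 -0.0005 0 0 0;0 0 0 0 0 0;0 0 0 0 0 0")

```text
clock: 16.4
tcp_pos: [0.5864, -0.1325, 0.0233]
orientation: [-0.197, 2.124, -2.124]
contact_force: [-4.1, 1.1, 14.9]
grip_width: -0.0002
```

Call:
send_rows(rows="0 0 -0.0007 0 0 0;0 0 0 0 0 0;0 0 0 0 0 0")

```text
clock: 16.7
tcp_pos: [0.5864, -0.1325, 0.0231]
orientation: [-0.197, 2.123, -2.125]
contact_force: [-5.7, 0.2, 19.8]
grip_width: 0.0002
```

Call:
send_rows(rows="0 0 0.0014 0 0 0;0 0 0 0 0 0")

```text
clock: 16.9
tcp_pos: [0.5865, -0.1325, 0.0236]
orientation: [-0.197, 2.123, -2.124]
contact_force: [-3.3, 0.8, 10.5]
grip_width: 0.0003
```

Call:
send_rows(rows="0 0 0.0007 0 0 0;0 0 0 0 0 0")

```text
clock: 17.1
tcp_pos: [0.5865, -0.1324, 0.0237]
orientation: [-0.197, 2.124, -2.124]
contact_force: [-1.8, -0.4, 7.2]
grip_width: -0.0001
```

Call:
send_rows(rows="0 0 0.0005 0 0 0;0 0 0 0 0 0")

```text
clock: 17.3
tcp_pos: [0.5865, -0.1324, 0.0239]
orientation: [-0.197, 2.124, -2.124]
contact_force: [-1.1, -0.3, 5.3]
grip_width: -0.0002
```

Call:
send_rows(rows="0 0 0.003 0 0 0;0 0 0.02 0 0 0;0 0 0.03 0 0 0;0 0 0.04 0 0 0;0.01 -0.02 0.04 0 0 0;0.01 -0.045 0.04 0 0 0;0.01 -0.045 0.03 0 0 0;0.01 -0.045 0 0 0 0;0 -0.045 0 0 0 0;0 -0.045 0 0 0 0;0 -0.02 0 0 0 0;0 0 0 0 0 0;0 0 0 0 0 0;0 0 0 0 0 0")

```text
clock: 18.7
tcp_pos: [0.6244, -0.3824, 0.2165]
orientation: [-0.201, 2.124, -2.12]
contact_force: [0.3, 0.6, -0.0]
grip_width: 0.0
```

Run:
```python
from h import *
from bench import r
for n in("side","top"):
    f=r.grab_frame(n); np.savez(f"{n}8.npz",**{k:np.array(v) for k,v in f.items()})
    c=cam(f"{n}8.npz"); cv2.imwrite(f"pics/{n}8full.png",c[0][:,:,::-1])
    x0,y0,w,h=(155,145,175,135) if n=="side" else (195,135,140,130)
    cv2.imwrite(f"pics/{n}8.png",cv2.resize(c[0][y0:y0+h,x0:x0+w,::-1],None,fx=4.4,fy=4.4,interpolation=cv2.INTER_CUBIC))
    a=cam(f"{n}0.npz")[0].astype(int); d=np.abs(a-c[0]).max(2)[y0:y0+h,x0:x0+w]>45
    print(n,np.argwhere(d).shape); cv2.imwrite(f"pics/d{n}.png",cv2.resize(d.astype(np.uint8)*255,None,fx=4,fy=4,interpolation=cv2.INTER_NEAREST))
print(r.get_obs()["clock"],r.get_obs()["tcp_pos"])
```

```text
side (1002, 2)
top (698, 2)
18.8 [ 0.62430373 -0.38278715  0.2168049 ]
```

View pics/side8.png

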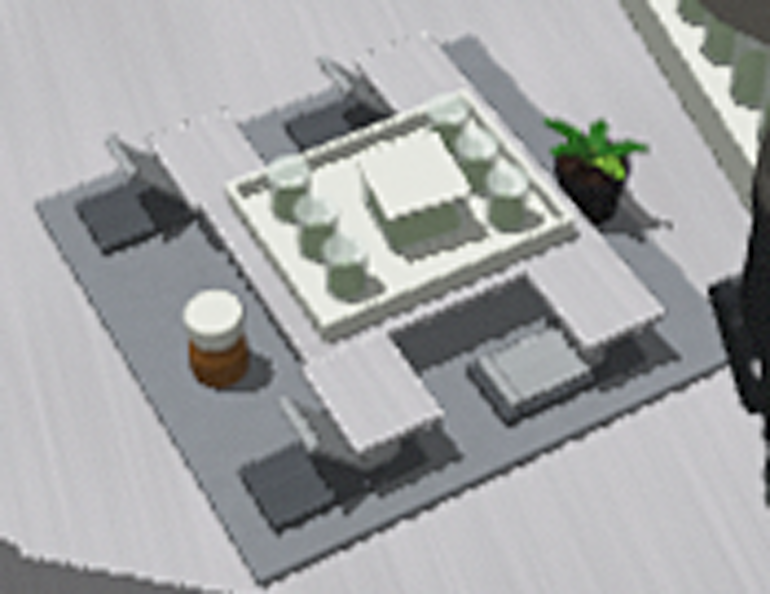

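View pics/top8.png

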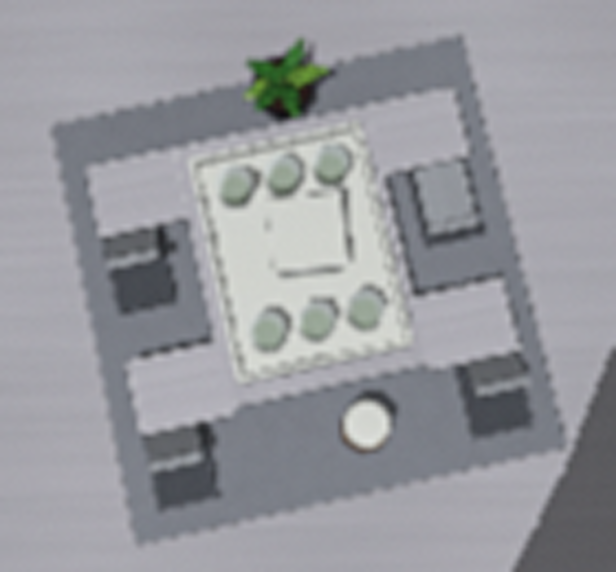

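View pics/dtop.png

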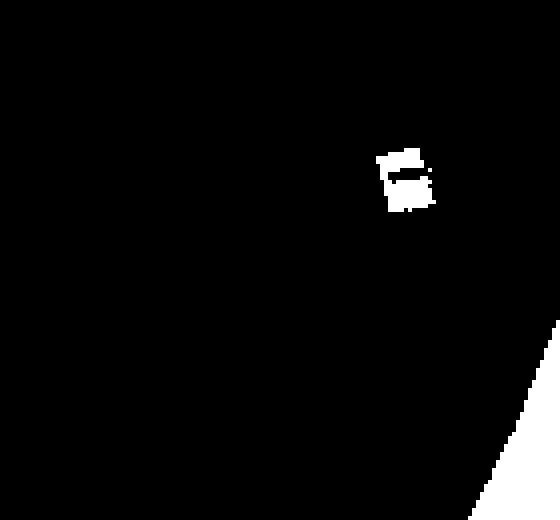

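View pics/top8full.png

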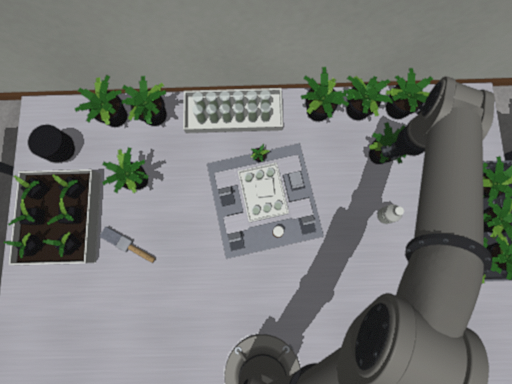

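Call:
send_rows(rows="0 0 0.03 0 0 0;0 0 0.03 0 0 0;0 0 0 0 0 0;0 0 0 0 0 0;0 0 0 0 0 0")

```text
clock: 19.3
tcp_pos: [0.6233, -0.384, 0.2757]
orientation: [-0.2, 2.125, -2.123]
contact_force: [0.2, 0.4, -1.0]
grip_width: -0.0
```

Run:
```python
from h import *
from bench import r
f=r.grab_frame("side"); cv2.imwrite("pics/side9.png",f["pixels"][:,:,::-1])
print(r.get_obs()["tcp_pos"],r.get_obs()["contact_force"],r.get_obs()["qvel"].__repr__())
```

```text
[ 0.62307168 -0.38423672  0.27537687] [-0.86379137  0.3444338   0.07949672] array([ 0.00399105,  0.00614222,  0.00187139, -0.00238246, -0.00134691,
        0.00135812,  0.00125748])
```

View pics/side9.png

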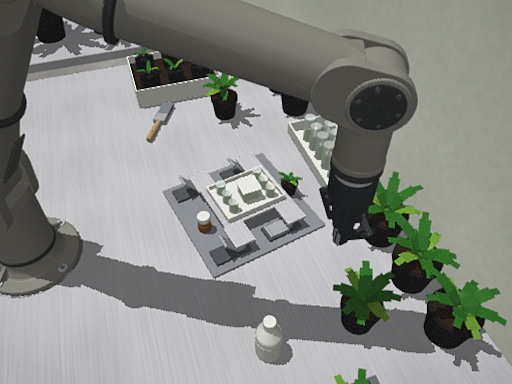

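The side view shows the gripper clear of everything. The rear-right tab lies flat at about (275, 229), the other three still stand, and the pots, jar and bottle are where they were.

Run:
```python
from bench import r
print(r.hand_in())
```

```text
the job is handed in; nothing more can be done
None
```

The rear-right corner is the soft one, and its shim tab is now pressed flat. I handed the job in at about 19 s.

- **Finding the corner:** With the fingers shut I pressed the front-right lug first. It was firm, staying at 49 mm with about 30 N on it, which is more force than I meant to use. The rear-right lug began to give at about 4 N, sank about 4 mm by 7 N, and pushed back as I released it. I did not press the two left lugs, because the soft corner was already found.
- **Pressing the shim:** I pressed the rear-right tab straight down. Near the end the finger slid about 2 mm against the tab's end bar, so I lifted off, looked, and pressed again on top of the bar. At up to 20 N it gave only about 1 mm and came back to the same height (about 24 mm), so it is at its end stop.
- **Last checks:** In the final pictures the rear-right tab lies flat on its pad and the other three shims stand. In the top view around the plate, only that tab and the arm's shadow had changed, so the plate, tray, tub, jar and potlet had not moved. I compared the pots, bottle and brush only by eye. The contact force was about zero with the arm clear. I could not measure the tab angle directly; that it is flat rests on the stop height and the pictures.

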